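Wedge the module row tight in its carrier

TASK

Lift the orange wedge out of its green holder, stand it upright on the black rubber pad and let go, so that you can take it again by its narrow edges: in the carrier there is no room for fingers on its broad faces. Drive it thin end down into the gap between the steel end block and the blue stop, sloping face against the block's slope, pressing firmly until the row of modules is tight against the carrier's end wall and the wedge stays jammed, then let go. Leave the stop's setting, the red-brown box, the mug and the screwdriver as they are.

Things in the scene. Friction and masses are not known exactly. Their poses are not given: they have to be found in the camera images.
- wedge: Orange wedge, loose, 0.13-0.19 kg, 95 mm tall, 56 mm wide along its x with flat parallel narrow edges. Origin under the middle of its 24 x 56 mm foot, z up. +y face flat and upright, 12 mm from the origin; -y face slopes from 12 mm at the foot to 24 mm at 65 mm up. Starts upright in the holder with the holder's axes; stands unaided, tips beyond 10 degrees.
- holder: Fixed holder, origin under its middle: base 92 x 60 x 6 mm carrying the wedge, and two green cheeks 15 mm thick, 3 mm clear of the wedge's narrow edges, rising to 98 mm; open along its y. There the wedge can only be taken by its broad faces (closing along y), on the grip block, 71 to 101 mm above the bench.
- pad: Fixed black rubber pad 110 x 110 x 4 mm, the place to stand the wedge. Origin in the middle of its underside, on the bench.
- carrier: Fixed aluminium carrier; origin on its underside at bench level. Floor 8 mm above the bench, 60 mm wide (x). The row stands along its y on x = 0: end wall (inner face at y = -120 mm), two modules, end block, gap for the wedge, blue stop. Low lips (12 mm) beside the row only, up to y = 0.
- stop_face (a point): Middle of the top edge of the blue stop's upright face, which looks along the carrier's -y and bounds the gap: 102 mm above the bench, at carrier y = 26.5 mm plus the stop's setting. The stop is 46 mm wide (x), 24 mm thick behind the face.
- end_block: Steel tapered block, loose, 0.6 kg, 46 mm wide (x), 95 mm tall, on the carrier floor. Origin under its middle; upright face at y = -20 mm on the modules' side; slope on the stop's side, y = +20 mm at the bottom, +2.5 mm at the top, the wedge's own slope. Row tight: origin at carrier y = -16 mm; it starts 5 to 7.5 mm further out.
- module_a: Black instrument module with aluminium front, loose, 0.8 kg, 46 x 42 x 95 mm, origin under its middle, standing in the row; the two modules stand in either order with small gaps.
- module_b: White instrument module, as module_a.
- stop (a joint): Setting of the stop along carrier +y, -0.0012 to 0.0012 m, clamped. Wedge flat on the stop, slope on slope, going straight down pushes the row along against a few N, then resistance climbs steeply within 1 to 3 mm once tight: press to 15-25 N. The foot is then 1 to 16 mm above the carrier floor, by this setting.
- die_cast_box: Bystander: small red-brown metal box 90 x 55 x 30 mm, loose.
- mug: Bystander: blue mug 76 mm across, 90 mm tall, loose.
- screwdriver: Bystander: screwdriver 140 mm long lying on the bench between holder and carrier, on the robot's side, loose.
- wedge_flat (a point): Middle of the top edge of the wedge's flat (+y) face, 95 mm above its foot. The top 30 mm of the wedge, above the slope, is a straight grip block 24 mm thick (y -12 to +12 mm) and 56 mm wide (x).
Not all that is in view belongs to the job. What is shaped like the module_b but turquoise or yellow is not meant. Of the things that look like the wedge, the larger one is meant.

How it is judged:
By the outcome, as a careful person would: the job done as asked, in the order asked, and still so for the second after the job is handed in, with the robot touching nothing.
It also fails if it takes over 64 s, if anything falls off the work surface, if the arm or the gripper's body presses on something with over 40 N, if the wrist force passes 120 N, or if a joint passes its speed limit or range.

ROBOT

A 6-joint arm with a two-finger parallel gripper is mounted at the origin on the work surface. World frame = base frame: x ahead of the robot, y to its left, z up, the work surface at z = 0. Lengths are in m, angles in rad, forces in N, time in s.
With the tool pointing down it reaches from about 0.375 to 0.975 m from the base axis. Payload 3.8 kg.
Tool frame: the origin (TCP) lies midway between the tips of the shut fingers; the grasp point (between the pads) lies 19 mm behind it; z points along the fingers, y is the line along which they close (so a half turn about z gives the same grasp; the last joint's range is limited). The gripper opens to 85 mm and grips with 20 to 120 N. Pads are 22 mm wide; open, the fingers measure 114 mm over their backs; the gripper's body (76 mm by 85 mm) begins 54 mm behind the grasp point. The pads swing forward as they close: fully open they stand 13 mm farther back than shut.
Start: joints at [-1.237, 0.264, 1.604, -0, 1.274, -0.037], TCP at [0.245, -0.629, 0.196] pointing down, gripper open.
Joint ranges: [-2.63, 2.63], [-0.94, 2.18], [0.31, 2.57], [-1.31, 4.45], [0, 2.66], [-2.55, 2.55]. Speed limits (rad/s): [2.57, 2.57, 3.14, 3.14, 3.14, 3.14].

INTERFACE

Orientations are given as a rotation vector (axis times angle).
In Python, from workcell import bot, imaging gives the robot as it stands.
- The arm moves only by the tool step_arm, never from a script. Its argument "series" is a list of rows, each an object of numbers: "grip": the closure, from -1 (fully open) to 1 (shut); "x", "y", "z": the shift along the tool's x, y, z normalised to -1 to 1, where 1 is 500 mm; "ax", "ay", "az": the turn, a rotation vector about the tool's x, y, z normalised to -1 to 1, where 1 is 30 degrees. A call has 1 to 12 rows; each row is the pose to reach, as a shift and turn from the pose commanded when the call began, along the tool's axes at that moment; what a row does not reach only later rows make up. A row lasts 1/10 s, in which the tool goes at most 50 mm and 8.59 degrees, less where a joint would pass 70% of its speed; a pose out of reach is approached as far as the arm can. A call with a number of a shift or a turn outside -1 to 1 is refused whole. A call with a gripper value outside its range is refused whole. The fingers move at their own pace and stop on an object; "force" is the grip in N (left out, the last holds). Time passes only in rows, so rows that repeat a pose let the fingers close. It gives the time, the measured TCP pose, the force, the opening and the grip force at its end, in the units of the state.
- bot.read_state(): the state, without advancing time (a new reading comes with each control period).
- imaging.read_camera(name): name is "scene" or "top" or "wrist"; returns a dict with "img" (384x512x3 uint8, red, green, blue), "fx", "fy", "cx", "cy" (pixels), "R" (3x3) and "t" (3): a world point X has camera coordinates R X + t. Camera axes: x right, y down, z forward; pixel columns grow to the right and rows downward; lengths in m; the calibration is good to about 2 mm. A picture is of the moment at which its call begins. There is no depth.
- bot.finish_job(): hands the job in; it is judged then, once.
The state is a dict: "time": time; "q": joint angles; "joint_vel": joint speeds; "joint_torque": joint torques, N m; "tool_pos": TCP position; "tcp_rot": TCP orientation; "wrist_force": force on the tool from outside, world axes, zero at the start; "torque": the same for the moment, N m; "width": opening from 0.0 (shut) to 1.0 (fully open); "grip_force": force on a finger pad.
Only numpy, scipy, OpenCV 4.12 (cv2) and the standard library are available. Lean on these libraries where they do the work, as an engineer would, in place of code of your own. Each camera call takes 0.05 s, during which the arm holds its last target. There are 200 camera calls.

## Working session

There is one attempt and no reset: what is moved stays moved. The work goes in short steps, Python scripts to look and compute and a tool call to move; the robot and the scene stay as the last step left them, time stands still between calls to the robot, and variables do not carry over. Pictures are saved under pics/ and viewed, at most 10 in all, crops included, and the job is handed in when it is done.

Besides the shell and the picture viewer there is one more tool, called after "Call:" by a JSON object that holds its "fn" and its "kwargs", one argument or row to a line. step_arm: Moves the arm, as the interface text tells. Scaled input: -1 to 1 covers 500 mm each way for a shift and 30 degrees each way for a turn. Its arguments: {"type":"object","properties":{"series":{"type":"array","items":{"type":"object","properties":{"grip":{"type":"number"},"x":{"type":"number","minimum":-1,"maximum":1},"y":{"type":"number","minimum":-1,"maximum":1},"z":{"type":"number","minimum":-1,"maximum":1},"ax":{"type":"number","minimum":-1,"maximum":1},"ay":{"type":"number","minimum":-1,"maximum":1},"az":{"type":"number","minimum":-1,"maximum":1}}}},"force":{"type":"number"}},"required":["series"]}

```bash
mkdir -p pics; ls
cat > h.py <<'E'
import numpy as np, cv2
from scipy.spatial.transform import Rotation as Ro
from workcell import bot, imaging
def cam(n,f=None):
    c=imaging.read_camera(n); c['R']=np.array(c['R']);c['t']=np.array(c['t'])
    if f: cv2.imwrite('pics/'+f,c['img'][:,:,::-1])
    return c
def ray(c,u,v):
    o=-c['R'].T@c['t']; d=c['R'].T@np.array([(u-c['cx'])/c['fx'],(v-c['cy'])/c['fy'],1]); return o,d
def onz(c,u,v,z):
    o,d=ray(c,u,v); return o+d*(z-o[2])/d[2]
def proj(c,X):
    p=c['R']@np.array(X)+c['t']; return np.array([c['fx']*p[0]/p[2]+c['cx'],c['fy']*p[1]/p[2]+c['cy']])
def tri(c1,p1,c2,p2):
    A=[];b=[]
    for c,p in((c1,p1),(c2,p2)):
        o,d=ray(c,*p); d=d/np.linalg.norm(d); M=np.eye(3)-np.outer(d,d); A.append(M);b.append(M@o)
    return np.linalg.lstsq(np.vstack(A),np.hstack(b),rcond=None)[0]
E
python3 - <<'E'
from h import *
ims=[]
for n in('scene','top'):
    c=cam(n); np.save(n+'.npy',c,allow_pickle=True)
    cv2.imwrite(f'pics/{n}0.png',cv2.resize(c['img'][:,:,::-1],(800,600)))
    print(n,c['fx'],-c['R'].T@c['t'])
print(bot.read_state())
E
```

```text
pics
scene 351.8111828498583 [ 1.12340034 -0.30354812  0.65946993]
top 406.5251202350128 [ 0.47489707 -0.09576912  1.23024807]
{'time': 0.1, 'q': array([-1.23686701e+00,  2.64704318e-01,  1.60521941e+00,  1.60447096e-05,
        1.27370337e+00, -3.68893187e-02]), 'joint_vel': array([-4.57649131e-05, -1.17713833e-03, -3.36291192e-03,  1.99468496e-03,
        4.74516796e-04, -1.01475054e-04]), 'joint_torque': array([ 1.04608675e-04, -5.16708541e+01, -3.68590486e+01, -8.70474679e-06,
        6.26117908e-03,  1.35437151e-05]), 'tool_pos': array([ 0.24437917, -0.62843422,  0.19517847]), 'tcp_rot': array([-3.08577004e+00, -5.78770381e-01,  4.48768904e-04]), 'wrist_force': array([0.20490183, 0.8390524 , 0.21358174]), 'torque': array([ 0.03583176, -0.02274826,  0.03875502]), 'grip_force': 0.0, 'width': 1.0013236958843967}
```

View pics/scene0.png

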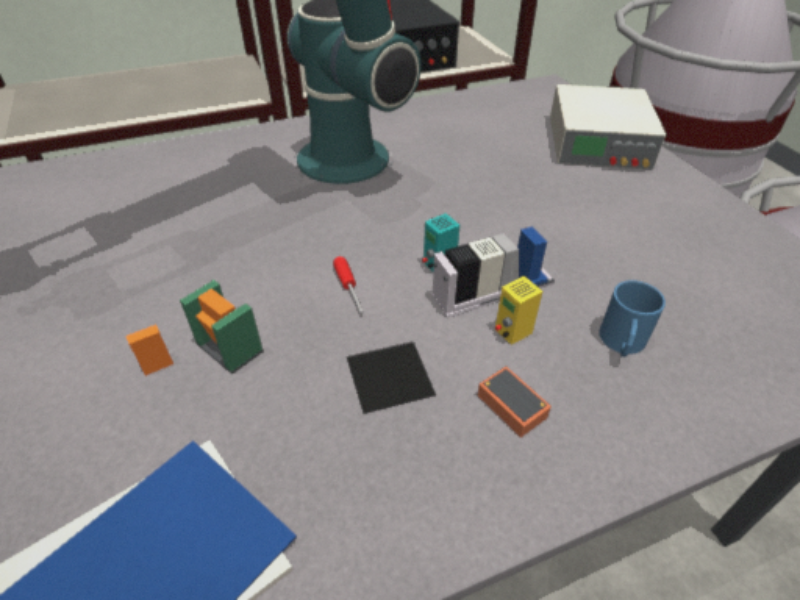

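View pics/top0.png

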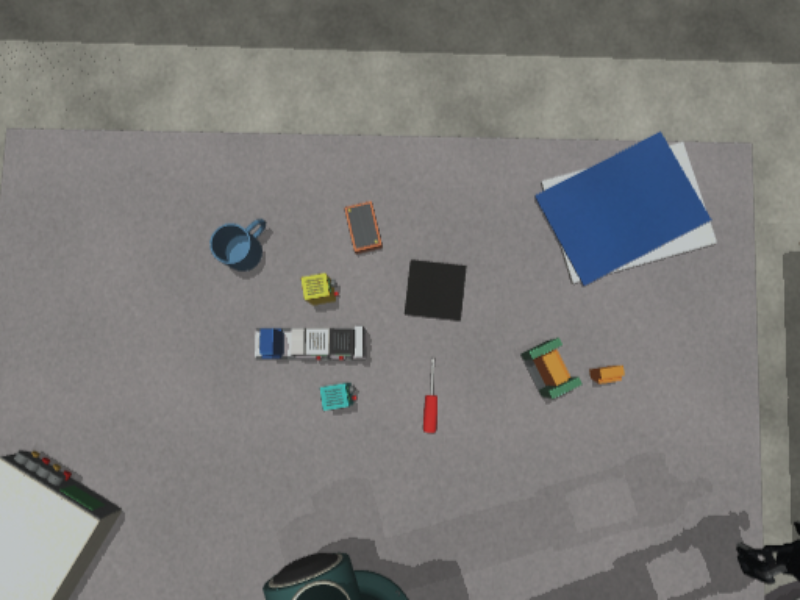

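Orange candidates (scene, 800x600): a loose small one at (150,350), and one between the green cheeks at (215,310). The one in the holder is larger and fits the description. I'll confirm in a crop and take coarse measurements.

Run:
```python
from h import *
s=np.load('scene.npy',allow_pickle=True).item();t=np.load('top.npy',allow_pickle=True).item()
a=cv2.resize(s['img'][170:250,70:180,::-1],(790,575),interpolation=cv2.INTER_CUBIC)[:, :]
b=cv2.resize(t['img'][205:265,325:410,::-1],(400,282),interpolation=cv2.INTER_CUBIC)
d=cv2.resize(t['img'][200:240,155:240,::-1],(400,188),interpolation=cv2.INTER_CUBIC)
im=np.zeros((575,800,3),np.uint8); im[:291,:400]=cv2.resize(a,(400,291)); im[:282,400:]=b; im[300:488,:400]=d
cv2.imwrite('pics/crop0.png',im)
hsv=cv2.cvtColor(t['img'],cv2.COLOR_RGB2HSV)
def comp(m,z,name,minA=15):
    n,l,st,ce=cv2.connectedComponentsWithStats(m.astype(np.uint8))
    for i in range(1,n):
        if st[i,4]<minA: continue
        r=cv2.minAreaRect(np.argwhere(l==i)[:,::-1].astype(np.float32))
        P=[onz(t,*p,z)[:2] for p in cv2.boxPoints(r)]
        print(name,ce[i].round(1),st[i,4],'c',np.mean(P,0).round(4),'sides',[(np.linalg.norm(P[k+1]-P[k]).round(4),np.degrees(np.arctan2(*(P[k+1]-P[k])[::-1])).round(1)) for k in(0,1)])
H,S,V=[hsv[:,:,i].astype(int) for i in range(3)]
comp((H>35)&(H<85)&(S>90)&(V>30),.098,'green')
comp((H>3)&(H<20)&(S>140)&(V>110),.095,'orange')
comp((V<45)&(S<100),.004,'black',100)
comp((H>105)&(H<125)&(S>120),.102,'blue')
w=bot.read_state(); print(w['tool_pos'])
```

```text
green [348.3 222.4] 109 c [ 0.527 -0.323] sides [(np.float64(0.0574), np.float64(-62.1)), (np.float64(0.0147), np.float64(-153.1))]
green [360.8 247.7] 112 c [ 0.4586 -0.3579] sides [(np.float64(0.057), np.float64(-62.2)), (np.float64(0.0146), np.float64(-153.1))]
green [ 51.6 317.9] 160 c [0.2439 0.4876] sides [(np.float64(0.0184), np.float64(-28.6)), (np.float64(0.0729), np.float64(-118.4))]
orange [237.7 149.1] 54 c [ 0.7337 -0.0107] sides [(np.float64(0.094), np.float64(-16.3)), (np.float64(0.0409), np.float64(-107.4))]
orange [355.2 234.8] 219 c [ 0.4925 -0.342 ] sides [(np.float64(0.0287), np.float64(-62.1)), (np.float64(0.0563), np.float64(-153.0))]
orange [390.6 238.9] 143 c [ 0.4838 -0.4392] sides [(np.float64(0.0413), np.float64(-88.5)), (np.float64(0.0275), np.float64(179.6))]
black [278.2 185.2] 1208 c [ 0.6383 -0.1279] sides [(np.float64(0.1054), np.float64(-4.8)), (np.float64(0.1074), np.float64(-95.0))]
black [ 46.5 313.3] 270 c [0.2508 0.5773] sides [(np.float64(0.0319), np.float64(-27.9)), (np.float64(0.2426), np.float64(-118.2))]
black [492.7 358.3] 683 c [ 0.1435 -0.7585] sides [(np.float64(0.117), np.float64(-80.9)), (np.float64(0.0719), np.float64(-174.2))]
black [195.1 362.5] 396 c [0.1105 0.1042] sides [(np.float64(0.1262), np.float64(-70.3)), (np.float64(0.0315), np.float64(-158.8))]
black [227.5 373.3] 215 c [0.0873 0.0093] sides [(np.float64(0.0465), np.float64(-55.3)), (np.float64(0.1082), np.float64(-143.4))]
black [205.9 379.5] 222 c [0.066  0.0705] sides [(np.float64(0.0905), np.float64(-88.1)), (np.float64(0.0252), np.float64(-177.9))]
blue [397.9 133. ] 5887 c [ 0.784  -0.4597] sides [(np.float64(0.2665), np.float64(-60.8)), (np.float64(0.1869), np.float64(-153.8))]
blue [170.7 219.8] 155 c [0.5214 0.1678] sides [(np.float64(0.0336), np.float64(-88.5)), (np.float64(0.0473), np.float64(-177.3))]
[ 0.24437917 -0.62843422  0.19517847]
```

View pics/crop0.png

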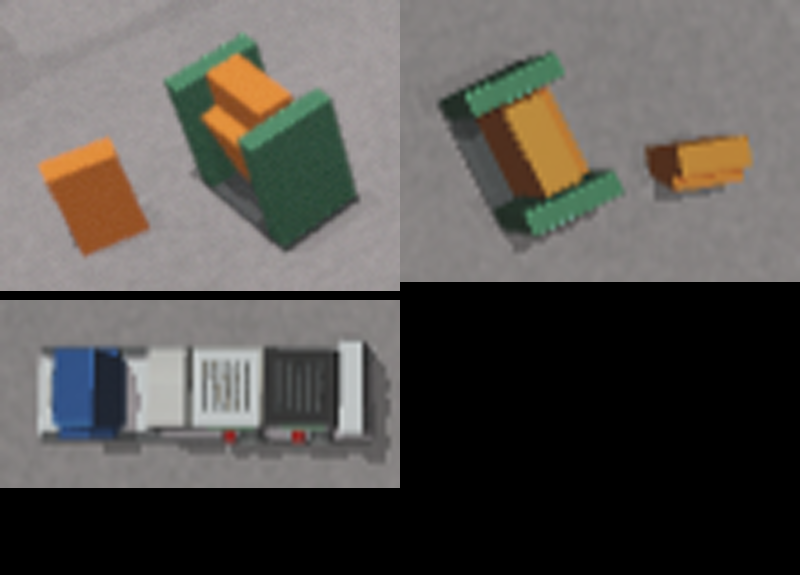

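```bash
cat >> h.py <<'E'
def plan(pos,yaw,rem=True):
    "tool pointing down, tool y at yaw (deg): rows in tool axes/units"
    s=bot.read_state(); R=Ro.from_rotvec(s['tcp_rot'])
    y=np.radians(yaw); Y=np.array([np.cos(y),np.sin(y),0]); Z=np.array([0,0,-1.]); X=np.cross(Y,Z)
    T=Ro.from_matrix(np.c_[X,Y,Z])
    d=R.inv().apply(np.array(pos)-s['tool_pos'])/.5; a=np.degrees((R.inv()*T).as_rotvec())/30
    print('xyz',d.round(4),'a',a.round(4),'t',round(s['time'],2),'pos',s['tool_pos'].round(4),'q6',s['q'][5].round(2))
E
python3 -c "
from h import *
plan([.4925,-.342,.25],-63)"
```

```text
xyz [ 0.6701 -0.3543 -0.1089] a [-0.0039 -0.0004 -0.1918] t 0.1 pos [ 0.2444 -0.6284  0.1952] q6 -0.04
```

Call:
{"fn": "step_arm", "kwargs": {
  "series": [
    {"x":0.67,"y":-0.354,"z":-0.109,"ax":-0.004,"az":-0.192,"grip":-1},
    {"x":0.67,"y":-0.354,"z":-0.109,"ax":-0.004,"az":-0.192,"grip":-1},
    {"x":0.67,"y":-0.354,"z":-0.109,"ax":-0.004,"az":-0.192,"grip":-1},
    {"x":0.67,"y":-0.354,"z":-0.109,"ax":-0.004,"az":-0.192,"grip":-1},
    {"x":0.67,"y":-0.354,"z":-0.109,"ax":-0.004,"az":-0.192,"grip":-1},
    {"x":0.67,"y":-0.354,"z":-0.109,"ax":-0.004,"az":-0.192,"grip":-1},
    {"x":0.67,"y":-0.354,"z":-0.109,"ax":-0.004,"az":-0.192,"grip":-1},
    {"x":0.67,"y":-0.354,"z":-0.109,"ax":-0.004,"az":-0.192,"grip":-1},
    {"x":0.67,"y":-0.354,"z":-0.109,"ax":-0.004,"az":-0.192,"grip":-1},
    {"x":0.67,"y":-0.354,"z":-0.109,"ax":-0.004,"az":-0.192,"grip":-1},
    {"x":0.67,"y":-0.354,"z":-0.109,"ax":-0.004,"az":-0.192,"grip":-1}
  ]
}}

```text
validation failed for argument at $.se...
```

Run:
```python
from h import *
c=cam('wrist'); np.save('w1.npy',c,allow_pickle=True)
cv2.imwrite('pics/w1.png',cv2.resize(c['img'][:,:,::-1],(768,576)))
print(c['fx'],-c['R'].T@c['t'],c['R'][2]); s=bot.read_state();print(s['tool_pos'],s['tcp_rot'],s['time'])
```

```text
278.5297239017621 [ 0.31555581 -0.60168707  0.37332082] [-0.27741536 -0.10442223 -0.95505849]
[ 0.24438262 -0.6285257   0.19533698] [-3.08601892e+00 -5.78807451e-01  3.98587130e-04] 0.15
```

View pics/w1.png

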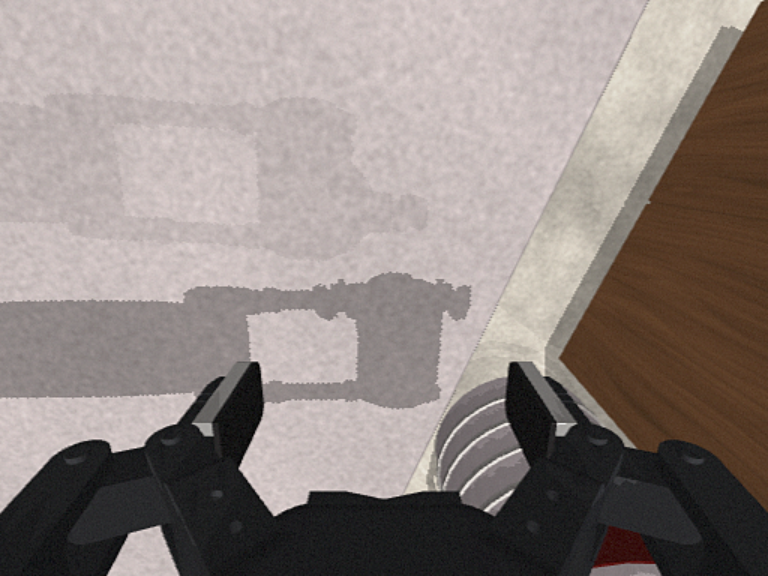

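The move was refused, so the picture just shows bare bench and the fingers at (230,400) and (540,400). I'll retry with one row and every field set.

Call:
{"fn": "step_arm", "kwargs": {
  "series": [
    {"x":0.67,"y":-0.354,"z":-0.109,"ax":-0.004,"ay":0.0,"az":-0.192,"grip":-1.0}
  ]
}}

```text
time: 0.25
tool_pos: [0.2737, -0.5939, 0.2013]
tcp_rot: [3.055, 0.728, -0.003]
wrist_force: [1.2, 0.1, -0.8]
width: 1.003
grip_force: 0.0
```

```bash
python3 -c "
from h import *
plan([.4925,-.342,.25],-63)"
```

```text
xyz [ 0.6176 -0.2521 -0.0988] a [ 0.0003  0.0043 -0.0062] t 0.25 pos [ 0.2737 -0.5939  0.2013] q6 -0.07
```

Call:
{"fn": "step_arm", "kwargs": {
  "series": [
    {"x":0.61,"y":-0.25,"z":-0.1,"ax":0.0,"ay":0.0,"az":-0.006,"grip":-1.0},
    {"x":0.61,"y":-0.25,"z":-0.1,"ax":0.0,"ay":0.0,"az":-0.006,"grip":-1.0},
    {"x":0.61,"y":-0.25,"z":-0.1,"ax":0.0,"ay":0.0,"az":-0.006,"grip":-1.0},
    {"x":0.61,"y":-0.25,"z":-0.1,"ax":0.0,"ay":0.0,"az":-0.006,"grip":-1.0},
    {"x":0.61,"y":-0.25,"z":-0.1,"ax":0.0,"ay":0.0,"az":-0.006,"grip":-1.0},
    {"x":0.61,"y":-0.25,"z":-0.1,"ax":0.0,"ay":0.0,"az":-0.006,"grip":-1.0},
    {"x":0.61,"y":-0.25,"z":-0.1,"ax":0.0,"ay":0.0,"az":-0.006,"grip":-1.0},
    {"x":0.61,"y":-0.25,"z":-0.1,"ax":0.0,"ay":0.0,"az":-0.006,"grip":-1.0},
    {"x":0.61,"y":-0.25,"z":-0.1,"ax":0.0,"ay":0.0,"az":-0.006,"grip":-1.0}
  ]
}}

```text
time: 1.15
tool_pos: [0.4922, -0.3411, 0.253]
tcp_rot: [3.051, 0.741, -0.0]
wrist_force: [-0.5, -0.4, 0.3]
width: 0.995
grip_force: 0.0
```

Run:
```python
from h import *
c=cam('wrist'); np.save('w1.npy',c,allow_pickle=True)
cv2.imwrite('pics/w2.png',cv2.resize(c['img'][:,:,::-1],(768,576)))
print(c['fx'],-c['R'].T@c['t']); plan([.4925,-.342,.25],-63)
```

```text
278.5297239017621 [ 0.55995009 -0.30633875  0.43108334]
xyz [0.0015 0.0012 0.0055] a [0.0032 0.0019 0.0074] t 1.2 pos [ 0.4915 -0.3418  0.2527] q6 0.45
```

View pics/w2.png

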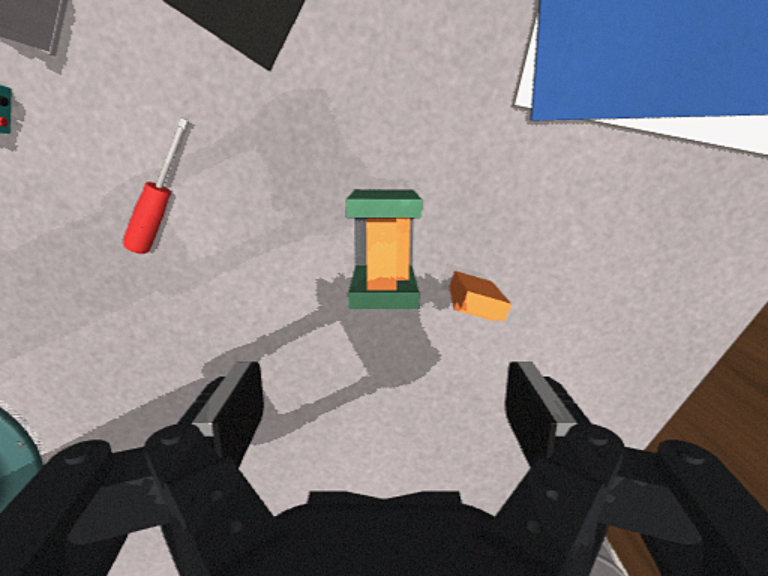

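The wedge's bright top spans x 366–397 (y 220–280), with the ledge at x 397–411 on the right. That puts its sloping side toward world −y, as needed.

Run:
```python
from h import *
c=np.load('w1.npy',allow_pickle=True).item()
L=[onz(c,367/1.5,v/1.5,.101) for v in(222,275)];R=[onz(c,397/1.5,v/1.5,.101) for v in(222,275)]
print(L,R); P=np.mean(L+R,0); print(P,[np.degrees(np.arctan2(*(a[0]-a[1])[1::-1])) for a in(L,R)],np.linalg.norm(L[0]-R[0]))
for row in (230,260): print(c['img'][int(row/1.5),236:284].tolist())
plan([P[0],P[1],.075],-63)
```

```text
[array([ 0.51068207, -0.31720695,  0.101     ]), array([ 0.47188776, -0.33667026,  0.101     ])] [array([ 0.52154578, -0.33823868,  0.101     ]), array([ 0.48317441, -0.35852559,  0.101     ])]
[ 0.4968225  -0.33766037  0.101     ] [np.float64(26.643163201575195), np.float64(27.865362420639023)] 0.023671794862396258
[[144, 141, 139], [105, 104, 106], [112, 112, 114], [117, 117, 118], [105, 105, 104], [104, 104, 105], [99, 101, 105], [85, 95, 103], [211, 151, 96], [249, 179, 89], [246, 178, 88], [244, 178, 91], [243, 178, 90], [243, 176, 90], [244, 175, 90], [244, 177, 89], [244, 178, 91], [244, 178, 92], [245, 180, 92], [244, 179, 92], [245, 178, 92], [243, 176, 89], [243, 174, 88], [244, 176, 90], [243, 172, 86], [243, 173, 87], [244, 173, 87], [243, 177, 90], [242, 161, 80], [244, 172, 85], [243, 175, 84], [243, 165, 82], [243, 157, 78], [243, 159, 80], [242, 158, 75], [248, 165, 82], [243, 156, 80], [150, 119, 105], [88, 97, 103], [158, 153, 150], [195, 184, 184], [198, 185, 184], [190, 182, 177], [183, 173, 169], [178, 170, 171], [186, 176, 175], [189, 179, 178], [196, 182, 181]]
[... 179 characters left out ...]
, [245, 187, 94], [243, 180, 89], [244, 183, 91], [244, 182, 91], [244, 183, 90], [244, 182, 92], [244, 182, 91], [244, 182, 91], [244, 183, 92], [243, 179, 89], [244, 185, 93], [244, 185, 93], [243, 181, 89], [244, 183, 91], [244, 182, 91], [243, 181, 89], [244, 185, 92], [242, 168, 80], [244, 167, 81], [244, 171, 85], [243, 168, 82], [244, 171, 85], [244, 173, 85], [245, 172, 85], [252, 175, 83], [221, 146, 80], [131, 116, 107], [88, 95, 97], [164, 158, 158], [188, 178, 176], [187, 175, 174], [188, 178, 177], [191, 181, 179], [188, 177, 175], [185, 175, 176], [185, 172, 172], [181, 175, 173]]
xyz [ 0.0135 -0.0031  0.3555] a [0.0032 0.0019 0.0074] t 1.2 pos [ 0.4915 -0.3418  0.2527] q6 0.45
```

Call:
{"fn": "step_arm", "kwargs": {
  "series": [
    {"x":0.01,"y":-0.003,"z":0.1,"ax":0.0,"ay":0.0,"az":0.0,"grip":-1.0},
    {"x":0.01,"y":-0.003,"z":0.2,"ax":0.0,"ay":0.0,"az":0.0,"grip":-1.0},
    {"x":0.01,"y":-0.003,"z":0.27,"ax":0.0,"ay":0.0,"az":0.0,"grip":-1.0},
    {"x":0.01,"y":-0.003,"z":0.32,"ax":0.0,"ay":0.0,"az":0.0,"grip":-1.0},
    {"x":0.01,"y":-0.003,"z":0.355,"ax":0.0,"ay":0.0,"az":0.0,"grip":-1.0},
    {"x":0.01,"y":-0.003,"z":0.355,"ax":0.0,"ay":0.0,"az":0.0,"grip":-1.0}
  ]
}}

```text
time: 1.8
tool_pos: [0.4919, -0.3379, 0.0715]
tcp_rot: [-3.051, -0.734, 0.008]
wrist_force: [-0.1, 0.7, -0.0]
width: 1.004
grip_force: 0.0
```

Call:
{"fn": "step_arm", "kwargs": {
  "series": [
    {"x":0.0,"y":0.0,"z":0.0,"ax":0.0,"ay":0.0,"az":0.0,"grip":0.0},
    {"x":0.0,"y":0.0,"z":0.0,"ax":0.0,"ay":0.0,"az":0.0,"grip":1.0},
    {"x":0.0,"y":0.0,"z":0.0,"ax":0.0,"ay":0.0,"az":0.0,"grip":1.0},
    {"x":0.0,"y":0.0,"z":0.0,"ax":0.0,"ay":0.0,"az":0.0,"grip":1.0},
    {"x":0.0,"y":0.0,"z":0.0,"ax":0.0,"ay":0.0,"az":0.0,"grip":1.0},
    {"x":0.0,"y":0.0,"z":0.0,"ax":0.0,"ay":0.0,"az":0.0,"grip":1.0},
    {"x":0.0,"y":0.0,"z":0.0,"ax":0.0,"ay":0.0,"az":0.0,"grip":1.0}
  ],
  "force": 50
}}

```text
time: 2.5
tool_pos: [0.496, -0.3384, 0.0759]
tcp_rot: [3.051, 0.738, 0.001]
wrist_force: [-0.5, 0.7, -0.2]
width: -0.001
grip_force: 0.0
```

```bash
python3 -c "
from h import *
s=bot.read_state();print(s['width'],s['grip_force'],s['wrist_force'])
plan([.496,-.338,.075],-63)"
```

```text
-0.0006337331514746621 0.0 [-0.47605971  0.70610325 -0.22904457]
xyz [ 0.0005 -0.0007  0.0017] a [0.0044 0.     0.0066] t 2.5 pos [ 0.496  -0.3384  0.0759] q6 0.46
```

Fingers shut on nothing. I'll look before doing anything else.

Run:
```python
from h import *
w=cam('wrist');s=cam('scene');t=cam('top');np.save('w3.npy',w,allow_pickle=True);np.save('s3.npy',s,allow_pickle=True)
im=np.zeros((600,800,3),np.uint8)
im[:300,:400]=cv2.resize(w['img'],(400,300))
im[:300,400:]=cv2.resize(s['img'][150:255,60:200],(400,300),interpolation=cv2.INTER_CUBIC)
im[300:,:400]=cv2.resize(t['img'][205:268,325:409],(400,300),interpolation=cv2.INTER_CUBIC)
im[300:,400:]=cv2.resize(w['img'][190:340,150:350],(400,300),interpolation=cv2.INTER_CUBIC)
cv2.imwrite('pics/c3.png',im[:,:,::-1])
print(proj(s,[.496,-.338,.076]),proj(w,[.496,-.338,.076]))
```

```text
[140.46036125 201.22038675] [254.83346941 219.91492264]
```

View pics/c3.png

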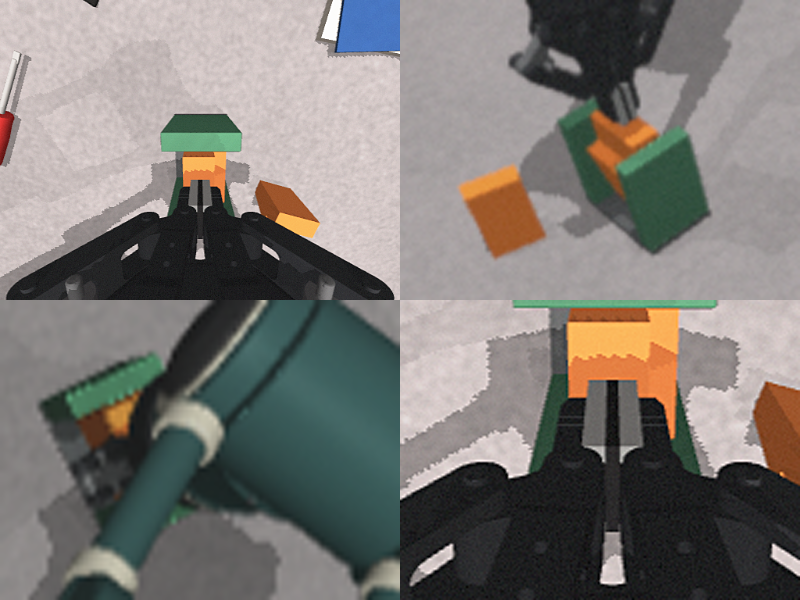

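Run:
```python
from h import *
w=np.load('w3.npy',allow_pickle=True).item();s=np.load('s3.npy',allow_pickle=True).item()
for z in(.076,.085,.095,.101,.105,.115,.13): print(z,proj(w,[.496,-.3384,z]).round(1),proj(s,[.496,-.3384,z]).round(1))
for p in([.5107,-.3172,.101],[.5215,-.338,.101]): print(proj(w,p).round(1),proj(s,p).round(1))
st=bot.read_state(); print(st['q'],st['joint_torque'],st['wrist_force'],st['torque'])
```

```text
0.076 [255.3 220.2] [140.3 201.3]
0.085 [255.3 225.5] [139.4 198.5]
0.095 [255.3 232.1] [138.4 195.4]
0.101 [255.3 236.5] [137.7 193.5]
0.105 [255.3 239.5] [137.3 192.2]
0.115 [255.3 247.8] [136.3 189. ]
0.13 [255.3 262.3] [134.6 184.1]
[234.4 200.9] [148.4 195.3]
[274.8 200.8] [139.7 201. ]
[-6.39644990e-01  2.25365319e-01  1.88604293e+00 -1.21298397e-03
  1.02848253e+00  4.57147118e-01] [ 2.20482143e-03 -4.56362236e+01 -3.29870117e+01 -4.89153637e-03
 -9.19126498e-03 -5.62924879e-05] [ 0.02797598 -0.13563886  0.15558762] [ 0.01903513 -0.05543166 -0.03028939]
```

The wedge is untouched and the fingers shut just above it. The tips appear at v≈230 in the wrist view and at (139,190) in the scene view. Both put the real fingertips about 36 mm behind the reported TCP, near z≈0.11. I'll trust the images, so I open and descend 32 mm more.

Call:
{"fn": "step_arm", "kwargs": {
  "series": [
    {"x":0.0,"y":0.0,"z":0.0,"ax":0.0,"ay":0.0,"az":0.0,"grip":-1.0},
    {"x":0.0,"y":0.0,"z":0.0,"ax":0.0,"ay":0.0,"az":0.0,"grip":-1.0},
    {"x":0.0,"y":0.0,"z":0.0,"ax":0.0,"ay":0.0,"az":0.0,"grip":-1.0},
    {"x":0.0,"y":0.0,"z":0.0,"ax":0.0,"ay":0.0,"az":0.0,"grip":-1.0},
    {"x":0.0,"y":0.0,"z":0.0,"ax":0.0,"ay":0.0,"az":0.0,"grip":-1.0},
    {"x":0.0,"y":0.0,"z":0.02,"ax":0.0,"ay":0.0,"az":0.0,"grip":-1.0},
    {"x":0.0,"y":0.0,"z":0.04,"ax":0.0,"ay":0.0,"az":0.0,"grip":-1.0},
    {"x":0.0,"y":0.0,"z":0.064,"ax":0.0,"ay":0.0,"az":0.0,"grip":-1.0},
    {"x":0.0,"y":0.0,"z":0.064,"ax":0.0,"ay":0.0,"az":0.0,"grip":-1.0}
  ]
}}

```text
time: 3.55
tool_pos: [0.4938, -0.337, 0.0405]
tcp_rot: [-3.052, -0.738, 0.005]
wrist_force: [0.1, 0.0, 0.1]
width: 1.0
grip_force: 0.0
```

Call:
{"fn": "step_arm", "kwargs": {
  "series": [
    {"x":0.0,"y":0.0,"z":0.0,"ax":0.0,"ay":0.0,"az":0.0,"grip":0.0},
    {"x":0.0,"y":0.0,"z":0.0,"ax":0.0,"ay":0.0,"az":0.0,"grip":1.0},
    {"x":0.0,"y":0.0,"z":0.0,"ax":0.0,"ay":0.0,"az":0.0,"grip":1.0},
    {"x":0.0,"y":0.0,"z":0.0,"ax":0.0,"ay":0.0,"az":0.0,"grip":1.0},
    {"x":0.0,"y":0.0,"z":0.0,"ax":0.0,"ay":0.0,"az":0.0,"grip":1.0},
    {"x":0.0,"y":0.0,"z":0.0,"ax":0.0,"ay":0.0,"az":0.0,"grip":1.0},
    {"x":0.0,"y":0.0,"z":0.0,"ax":0.0,"ay":0.0,"az":0.0,"grip":1.0}
  ],
  "force": 50
}}

```text
time: 4.25
tool_pos: [0.4963, -0.3387, 0.0444]
tcp_rot: [3.051, 0.738, 0.002]
wrist_force: [-0.7, 1.8, 3.6]
width: 0.265
grip_force: 49.7
```

```bash
python3 -c "
from h import *
s=bot.read_state();print(s['width'],s['grip_force'],s['wrist_force'])
plan([.496,-.338,.044],-63)"
```

```text
0.2650618327104092 49.723318219184875 [-0.73970666  1.76548093  3.62361302]
xyz [ 0.0001 -0.0014  0.0008] a [ 0.0053 -0.0008  0.0062] t 4.25 pos [ 0.4963 -0.3387  0.0444] q6 0.46
```

Call:
{"fn": "step_arm", "kwargs": {
  "series": [
    {"x":0.0,"y":0.0,"z":-0.03,"ax":0.0,"ay":0.0,"az":0.0,"grip":1.0},
    {"x":0.0,"y":0.0,"z":-0.09,"ax":0.0,"ay":0.0,"az":0.0,"grip":1.0},
    {"x":0.0,"y":0.0,"z":-0.17,"ax":0.0,"ay":0.0,"az":0.0,"grip":1.0},
    {"x":0.0,"y":0.0,"z":-0.25,"ax":0.0,"ay":0.0,"az":0.0,"grip":1.0},
    {"x":0.0,"y":0.0,"z":-0.31,"ax":0.0,"ay":0.0,"az":0.0,"grip":1.0},
    {"x":0.0,"y":0.0,"z":-0.31,"ax":0.0,"ay":0.0,"az":0.0,"grip":1.0}
  ]
}}

```text
time: 4.85
tool_pos: [0.4988, -0.3406, 0.2058]
tcp_rot: [3.043, 0.736, 0.012]
wrist_force: [-0.1, 0.3, -1.3]
width: 0.269
grip_force: 49.4
```

```bash
python3 -c "
from h import *
s=bot.read_state();print(s['width'],s['grip_force'],s['wrist_force'])
plan([.638,-.128,.2],-63)"
```

```text
0.2686068842569091 49.394150376319885 [-0.06890632  0.32479849 -1.28464363]
xyz [ 0.4419 -0.2512  0.0105] a [ 0.0235 -0.009   0.0062] t 4.85 pos [ 0.4988 -0.3406  0.2058] q6 0.46
```

Call:
{"fn": "step_arm", "kwargs": {
  "series": [
    {"x":0.05,"y":-0.028,"z":0.0,"ax":0.0,"ay":0.0,"az":0.0,"grip":1.0},
    {"x":0.13,"y":-0.074,"z":0.0,"ax":0.0,"ay":0.0,"az":0.0,"grip":1.0},
    {"x":0.21,"y":-0.119,"z":0.0,"ax":0.0,"ay":0.0,"az":0.0,"grip":1.0},
    {"x":0.29,"y":-0.165,"z":0.0,"ax":0.0,"ay":0.0,"az":0.0,"grip":1.0},
    {"x":0.37,"y":-0.21,"z":0.0,"ax":0.0,"ay":0.0,"az":0.0,"grip":1.0},
    {"x":0.425,"y":-0.241,"z":0.0,"ax":0.0,"ay":0.0,"az":0.0,"grip":1.0},
    {"x":0.442,"y":-0.251,"z":0.0,"ax":0.0,"ay":0.0,"az":0.0,"grip":1.0},
    {"x":0.442,"y":-0.251,"z":0.0,"ax":0.0,"ay":0.0,"az":0.0,"grip":1.0},
    {"x":0.442,"y":-0.251,"z":0.0,"ax":0.0,"ay":0.0,"az":0.0,"grip":1.0}
  ]
}}

```text
time: 5.75
tool_pos: [0.6339, -0.1263, 0.1975]
tcp_rot: [3.052, 0.738, -0.003]
wrist_force: [-1.0, -0.9, -2.0]
width: 0.273
grip_force: 49.3
```

```bash
python3 -c "
from h import *
t=cam('top'); np.save('t4.npy',t,allow_pickle=True)
s=bot.read_state();print(s['width'],s['grip_force'],s['wrist_force'])
plan([.638,-.128,.055],-63)"
```

```text
0.2713786923366953 49.27427887916565 [ 0.52872668  0.5733402  -0.56913307]
xyz [0.0066 0.0053 0.2855] a [0.0034 0.0032 0.0044] t 5.8 pos [ 0.6339 -0.1268  0.1978] q6 0.86
```

Call:
{"fn": "step_arm", "kwargs": {
  "series": [
    {"x":0.003,"y":0.002,"z":0.07,"ax":0.0,"ay":0.0,"az":0.0,"grip":1.0},
    {"x":0.006,"y":0.004,"z":0.15,"ax":0.0,"ay":0.0,"az":0.0,"grip":1.0},
    {"x":0.006,"y":0.004,"z":0.22,"ax":0.0,"ay":0.0,"az":0.0,"grip":1.0},
    {"x":0.006,"y":0.004,"z":0.265,"ax":0.0,"ay":0.0,"az":0.0,"grip":1.0},
    {"x":0.006,"y":0.004,"z":0.285,"ax":0.0,"ay":0.0,"az":0.0,"grip":1.0},
    {"x":0.006,"y":0.004,"z":0.285,"ax":0.0,"ay":0.0,"az":0.0,"grip":1.0},
    {"x":0.006,"y":0.004,"z":0.285,"ax":0.0,"ay":0.0,"az":0.0,"grip":1.0}
  ]
}}

```text
time: 6.5
tool_pos: [0.6395, -0.1273, 0.0573]
tcp_rot: [3.051, 0.736, 0.003]
wrist_force: [-0.4, 0.0, 0.7]
width: 0.267
grip_force: 49.3
```

Call:
{"fn": "step_arm", "kwargs": {
  "series": [
    {"x":0.0,"y":0.0,"z":0.008,"ax":0.0,"ay":0.0,"az":0.0,"grip":1.0},
    {"x":0.0,"y":0.0,"z":0.015,"ax":0.0,"ay":0.0,"az":0.0,"grip":1.0},
    {"x":0.0,"y":0.0,"z":0.02,"ax":0.0,"ay":0.0,"az":0.0,"grip":1.0},
    {"x":0.0,"y":0.0,"z":0.02,"ax":0.0,"ay":0.0,"az":0.0,"grip":1.0}
  ]
}}

```text
time: 6.9
tool_pos: [0.6385, -0.1262, 0.0458]
tcp_rot: [3.052, 0.738, 0.0]
wrist_force: [-0.6, 0.4, -1.4]
width: 0.272
grip_force: 49.3
```

```bash
python3 -c "
from h import *
w=cam('wrist','w5.png');s=cam('scene','s5.png')
plan([.638,-.128,.0424],-63);s=bot.read_state();print(s['wrist_force'])"
```

```text
xyz [-0.0029  0.0025  0.0071] a [0.0039 0.0003 0.0067] t 7.0 pos [ 0.6387 -0.1262  0.0459] q6 0.86
[-0.05892657  0.2081255  -1.645249  ]
```

Call:
{"fn": "step_arm", "kwargs": {
  "series": [
    {"x":0.0,"y":0.0,"z":0.003,"ax":0.0,"ay":0.0,"az":0.0,"grip":1.0},
    {"x":0.0,"y":0.0,"z":0.006,"ax":0.0,"ay":0.0,"az":0.0,"grip":1.0},
    {"x":0.0,"y":0.0,"z":0.006,"ax":0.0,"ay":0.0,"az":0.0,"grip":1.0}
  ]
}}

```text
time: 7.3
tool_pos: [0.6385, -0.1262, 0.0426]
tcp_rot: [3.052, 0.738, -0.0]
wrist_force: [-0.6, 0.1, -1.2]
width: 0.273
grip_force: 49.3
```

Call:
{"fn": "step_arm", "kwargs": {
  "series": [
    {"x":0.0,"y":0.0,"z":0.002,"ax":0.0,"ay":0.0,"az":0.0,"grip":1.0},
    {"x":0.0,"y":0.0,"z":0.002,"ax":0.0,"ay":0.0,"az":0.0,"grip":1.0}
  ]
}}

```text
time: 7.5
tool_pos: [0.6389, -0.1263, 0.0424]
tcp_rot: [3.052, 0.738, 0.001]
wrist_force: [-1.4, 0.4, 1.4]
width: 0.269
grip_force: 49.7
```

Contact with the pad. I'll release, rise and look.

Call:
{"fn": "step_arm", "kwargs": {
  "series": [
    {"x":0.0,"y":0.0,"z":0.0,"ax":0.0,"ay":0.0,"az":0.0,"grip":0.2},
    {"x":0.0,"y":0.0,"z":0.0,"ax":0.0,"ay":0.0,"az":0.0,"grip":-0.2},
    {"x":0.0,"y":0.0,"z":0.0,"ax":0.0,"ay":0.0,"az":0.0,"grip":-1.0},
    {"x":0.0,"y":0.0,"z":0.0,"ax":0.0,"ay":0.0,"az":0.0,"grip":-1.0},
    {"x":0.0,"y":0.0,"z":0.0,"ax":0.0,"ay":0.0,"az":0.0,"grip":-1.0},
    {"x":0.0,"y":0.0,"z":-0.05,"ax":0.0,"ay":0.0,"az":0.0,"grip":-1.0},
    {"x":0.0,"y":0.0,"z":-0.15,"ax":0.0,"ay":0.0,"az":0.0,"grip":-1.0},
    {"x":0.0,"y":0.0,"z":-0.24,"ax":0.0,"ay":0.0,"az":0.0,"grip":-1.0},
    {"x":0.0,"y":0.0,"z":-0.24,"ax":0.0,"ay":0.0,"az":0.0,"grip":-1.0},
    {"x":0.0,"y":0.0,"z":-0.24,"ax":0.0,"ay":0.0,"az":0.0,"grip":-1.0}
  ]
}}

```text
time: 8.5
tool_pos: [0.6401, -0.1265, 0.1644]
tcp_rot: [3.05, 0.737, 0.007]
wrist_force: [-0.8, 0.2, -0.9]
width: 1.002
grip_force: 0.0
```

Run:
```python
from h import *
w=cam('wrist');s=cam('scene');np.save('w6.npy',w,allow_pickle=True)
im=np.zeros((600,800,3),np.uint8)
im[:360,:480]=cv2.resize(w['img'],(480,360))
im[300:,480:]=cv2.resize(s['img'][170:270,200:306],(320,300),interpolation=cv2.INTER_CUBIC)
im[360:,:480]=cv2.resize(w['img'][100:220,155:395],(480,240),interpolation=cv2.INTER_CUBIC)
cv2.imwrite('pics/c6.png',im[:,:,::-1])
plan([.6389,-.1263,.0424],27)
```

```text
xyz [0.0024 0.0018 0.2363] a [-1.7000e-03  3.6000e-03 -2.9939e+00] t 8.6 pos [ 0.6376 -0.1259  0.1606] q6 0.86
```

View pics/c6.png

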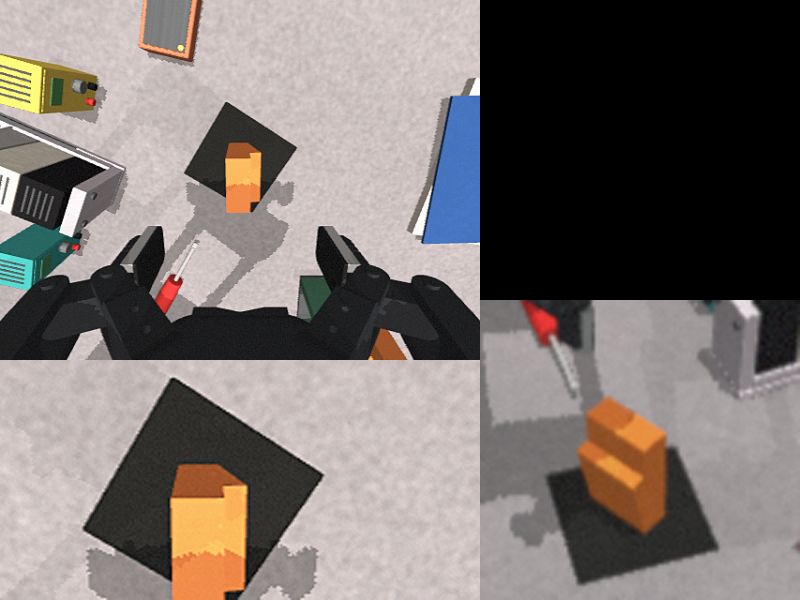

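The wedge stands upright on the pad, with its top face at about crop x 172–222, y 497–592 and the ledge on the right. I'll turn 90° for the narrow-edge grip while working out its centre.

Call:
{"fn": "step_arm", "kwargs": {
  "series": [
    {"x":0.0,"y":0.0,"z":0.0,"ax":0.0,"ay":0.0,"az":-1.0,"grip":-1.0},
    {"x":0.0,"y":0.0,"z":0.0,"ax":0.0,"ay":0.0,"az":-1.0,"grip":-1.0},
    {"x":0.0,"y":0.0,"z":0.0,"ax":0.0,"ay":0.0,"az":-1.0,"grip":-1.0},
    {"x":0.0,"y":0.0,"z":0.0,"ax":0.0,"ay":0.0,"az":-1.0,"grip":-1.0}
  ]
}}

```text
time: 9.0
tool_pos: [0.6368, -0.1257, 0.1588]
tcp_rot: [-2.754, -1.509, 0.006]
wrist_force: [0.5, -0.2, -0.1]
width: 0.998
grip_force: 0.0
```

Call:
{"fn": "step_arm", "kwargs": {
  "series": [
    {"x":0.0,"y":0.0,"z":0.0,"ax":0.0,"ay":0.0,"az":-1.0,"grip":-1.0},
    {"x":0.0,"y":0.0,"z":0.0,"ax":0.0,"ay":0.0,"az":-1.0,"grip":-1.0},
    {"x":0.0,"y":0.0,"z":0.0,"ax":0.0,"ay":0.0,"az":-1.0,"grip":-1.0},
    {"x":0.0,"y":0.0,"z":0.0,"ax":0.0,"ay":0.0,"az":-1.0,"grip":-1.0}
  ]
}}

```text
time: 9.4
tool_pos: [0.6368, -0.1257, 0.1588]
tcp_rot: [-2.269, -2.17, 0.005]
wrist_force: [0.1, -1.1, 0.1]
width: 1.002
grip_force: 0.0
```

Call:
{"fn": "step_arm", "kwargs": {
  "series": [
    {"x":0.0,"y":0.0,"z":0.0,"ax":0.0,"ay":0.0,"az":-1.0,"grip":-1.0},
    {"x":0.0,"y":0.0,"z":0.0,"ax":0.0,"ay":0.0,"az":-1.0,"grip":-1.0},
    {"x":0.0,"y":0.0,"z":0.0,"ax":0.0,"ay":0.0,"az":-1.0,"grip":-1.0},
    {"x":0.0,"y":0.0,"z":0.0,"ax":0.0,"ay":0.0,"az":-1.0,"grip":-1.0},
    {"x":0.0,"y":0.0,"z":0.0,"ax":0.0,"ay":0.0,"az":-1.0,"grip":-1.0}
  ]
}}

```text
time: 9.9
tool_pos: [0.6369, -0.1257, 0.159]
tcp_rot: [-1.636, -2.679, 0.004]
wrist_force: [0.2, -1.4, -0.0]
width: 1.0
grip_force: 0.0
```

Run:
```python
from h import *
c=np.load('w6.npy',allow_pickle=True).item()
Q=[onz(c,u,v,.099) for u,v in((241.2,168.5),(266,168.5),(241.2,216),(266,216))]
print(np.round(Q,4)[:,:2],np.mean(Q,0))
w=cam('wrist','w7.png'); np.save('w7.npy',w,allow_pickle=True)
hsv=cv2.cvtColor(w['img'],cv2.COLOR_RGB2HSV).astype(int); m=((hsv[...,0]>3)&(hsv[...,0]<22)&(hsv[...,1]>130)&(hsv[...,2]>120)).astype(np.uint8)
n,l,st,ce=cv2.connectedComponentsWithStats(m); print([(st[i].tolist(),ce[i].round(1)) for i in range(1,n) if st[i,4]>100])
plan([.6389,-.1263,.0424],27)
P=np.mean(Q,0); plan([P[0],P[1],.03],27)
```

```text
[[ 0.6541 -0.1052]
 [ 0.6642 -0.1249]
 [ 0.6133 -0.1255]
 [ 0.6239 -0.1462]] [ 0.6388888  -0.12546699  0.099     ]
[([369, 74, 98, 70, 787], array([413.8, 109.3])), ([220, 161, 64, 47, 2755], array([252.2, 185. ]))]
xyz [-0.0026  0.0033  0.2341] a [-0.0061 -0.001   0.0029] t 9.95 pos [ 0.6372 -0.1258  0.1594] q6 -0.7
xyz [-0.0012  0.0042  0.2589] a [-0.0061 -0.001   0.0029] t 9.95 pos [ 0.6372 -0.1258  0.1594] q6 -0.7
```

Call:
{"fn": "step_arm", "kwargs": {
  "series": [
    {"x":-0.002,"y":0.003,"z":0.05,"ax":-0.006,"ay":0.0,"az":0.0,"grip":-1.0},
    {"x":-0.002,"y":0.003,"z":0.12,"ax":-0.006,"ay":0.0,"az":0.0,"grip":-1.0},
    {"x":-0.002,"y":0.003,"z":0.19,"ax":-0.006,"ay":0.0,"az":0.0,"grip":-1.0},
    {"x":-0.002,"y":0.003,"z":0.25,"ax":-0.006,"ay":0.0,"az":0.0,"grip":-1.0},
    {"x":-0.002,"y":0.003,"z":0.283,"ax":-0.006,"ay":0.0,"az":0.0,"grip":-1.0},
    {"x":-0.002,"y":0.003,"z":0.283,"ax":-0.006,"ay":0.0,"az":0.0,"grip":-1.0},
    {"x":-0.002,"y":0.003,"z":0.283,"ax":-0.006,"ay":0.0,"az":0.0,"grip":-1.0}
  ]
}}

```text
time: 10.65
tool_pos: [0.6409, -0.1267, 0.0207]
tcp_rot: [1.636, 2.678, 0.002]
wrist_force: [0.4, 0.5, 0.8]
width: 0.997
grip_force: 0.0
```

Call:
{"fn": "step_arm", "kwargs": {
  "series": [
    {"x":0.0,"y":0.0,"z":0.0,"ax":0.0,"ay":0.0,"az":0.0,"grip":-0.6},
    {"x":0.0,"y":0.0,"z":0.0,"ax":0.0,"ay":0.0,"az":0.0,"grip":-0.4},
    {"x":0.0,"y":0.0,"z":0.0,"ax":0.0,"ay":0.0,"az":0.0,"grip":-0.2},
    {"x":0.0,"y":0.0,"z":0.0,"ax":0.0,"ay":0.0,"az":0.0,"grip":1.0},
    {"x":0.0,"y":0.0,"z":0.0,"ax":0.0,"ay":0.0,"az":0.0,"grip":1.0},
    {"x":0.0,"y":0.0,"z":0.0,"ax":0.0,"ay":0.0,"az":0.0,"grip":1.0}
  ],
  "force": 100
}}

```text
time: 11.25
tool_pos: [0.6425, -0.1271, 0.0229]
tcp_rot: [1.633, 2.675, 0.004]
wrist_force: [0.6, -0.6, 7.0]
width: 0.643
grip_force: 105.8
```

Run:
```python
from h import *
t=np.load('t4.npy',allow_pickle=True).item();t=np.load('top.npy',allow_pickle=True).item()
s=bot.read_state();print(s['width'],s['grip_force'],s['wrist_force'])
plan([.6389,-.1263,.018],27)
hsv=cv2.cvtColor(t['img'],cv2.COLOR_RGB2HSV).astype(int)
for r in (213,216,220,224,227): print(r,[tuple(x) for x in t['img'][r,166:188].tolist()])
```

```text
0.6431119995307262 105.79662543721497 [ 0.6182253  -0.64636213  6.98502514]
xyz [ 0.0048 -0.0057  0.0098] a [0.0118 0.0094 0.0062] t 11.25 pos [ 0.6425 -0.1271  0.0229] q6 -0.71
213 [(113, 132, 157), (50, 82, 135), (49, 82, 134), (50, 82, 134), (50, 82, 135), (50, 83, 135), (51, 83, 137), (51, 83, 137), (57, 95, 151), (31, 37, 49), (31, 38, 49), (32, 38, 50), (32, 38, 50), (32, 39, 50), (33, 39, 51), (66, 74, 84), (178, 181, 182), (190, 194, 195), (190, 194, 195), (190, 194, 194), (187, 190, 188), (184, 185, 180)]
216 [(72, 102, 140), (49, 81, 134), (50, 83, 135), (50, 83, 135), (51, 83, 137), (50, 83, 136), (50, 82, 136), (51, 83, 137), (54, 90, 148), (31, 37, 50), (32, 38, 50), (32, 38, 50), (31, 37, 49), (32, 38, 49), (31, 37, 49), (55, 61, 72), (140, 135, 138), (142, 138, 140), (189, 194, 194), (189, 194, 194), (189, 192, 189), (188, 190, 184)]
220 [(71, 97, 135), (51, 82, 135), (51, 83, 135), (51, 83, 136), (51, 83, 136), (52, 84, 137), (52, 84, 137), (50, 82, 136), (43, 68, 108), (32, 37, 50), (32, 38, 50), (32, 38, 50), (33, 39, 50), (31, 38, 49), (32, 38, 50), (56, 62, 72), (143, 138, 141), (144, 139, 142), (145, 140, 144), (189, 194, 194), (188, 190, 189), (185, 185, 182)]
224 [(82, 111, 152), (52, 83, 136), (51, 83, 135), (51, 83, 135), (50, 83, 135), (50, 83, 136), (51, 83, 137), (50, 82, 136), (44, 67, 107), (32, 38, 50), (31, 37, 50), (31, 38, 50), (32, 38, 49), (33, 39, 50), (32, 38, 49), (57, 63, 73), (144, 139, 141), (146, 141, 144), (190, 194, 195), (189, 194, 194), (187, 188, 186), (186, 187, 183)]
227 [(168, 173, 173), (102, 119, 141), (46, 74, 120), (47, 73, 119), (43, 66, 106), (43, 66, 106), (40, 60, 94), (41, 60, 94), (36, 49, 73), (35, 48, 72), (36, 49, 73), (37, 50, 74), (35, 48, 72), (34, 43, 59), (58, 63, 73), (105, 105, 109), (130, 127, 129), (132, 128, 130), (170, 174, 174), (169, 173, 173), (116, 118, 118), (84, 84, 84)]
```

Call:
{"fn": "step_arm", "kwargs": {
  "series": [
    {"x":0.0,"y":0.0,"z":-0.02,"ax":0.0,"ay":0.0,"az":0.0,"grip":1.0},
    {"x":0.0,"y":0.0,"z":-0.08,"ax":0.0,"ay":0.0,"az":0.0,"grip":1.0},
    {"x":0.0,"y":0.0,"z":-0.16,"ax":0.0,"ay":0.0,"az":0.0,"grip":1.0},
    {"x":0.0,"y":0.0,"z":-0.24,"ax":0.0,"ay":0.0,"az":0.0,"grip":1.0},
    {"x":0.0,"y":0.0,"z":-0.3,"ax":0.0,"ay":0.0,"az":0.0,"grip":1.0},
    {"x":0.0,"y":0.0,"z":-0.3,"ax":0.0,"ay":0.0,"az":0.0,"grip":1.0}
  ]
}}

```text
time: 11.85
tool_pos: [0.6437, -0.1273, 0.1775]
tcp_rot: [1.63, 2.67, 0.008]
wrist_force: [1.3, -0.7, -0.6]
width: 0.645
grip_force: 105.7
```

Run:
```python
from h import *
t=np.load('top.npy',allow_pickle=True).item()
s=bot.read_state();print(s['width'],s['grip_force'],s['wrist_force'])
F=onz(t,174.3,219.5,.102); print('stopface',F)
g=cv2.cvtColor(t['img'],cv2.COLOR_RGB2GRAY).astype(float)
# blue top columns 167-173: rows extents
for u in (168,170,172): print(u,[int(x) for x in g[206:234,u]])
# white module top edges: transitions per column
for u in (196,200,204,208,214,218,222): 
    col=g[200:240,u]; d=np.diff(col); print(u,200+np.argsort(-abs(d))[:4],d[np.argsort(-abs(d))[:4]].round())
plan([F[0],F[1]-.05,.17],2)
```

```text
0.6454306011092846 105.66644540056586 [ 1.3356973  -0.70222346 -0.64169422]
stopface [0.52156564 0.16137786 0.102     ]
168 [130, 131, 130, 121, 83, 78, 78, 78, 78, 79, 79, 79, 79, 78, 79, 79, 80, 79, 79, 83, 88, 71, 77, 79, 104, 131, 131, 131]
170 [131, 131, 129, 117, 83, 78, 78, 78, 79, 79, 80, 79, 79, 79, 79, 79, 79, 79, 79, 83, 86, 64, 78, 79, 103, 128, 125, 126]
172 [131, 130, 129, 120, 84, 78, 79, 80, 80, 79, 79, 79, 80, 80, 80, 79, 79, 79, 80, 85, 86, 58, 78, 79, 105, 129, 127, 128]
196 [226 210 228 232] [-66.  36. -32.  25.]
200 [226 212 223 210] [-57. -49.  34.  34.]
204 [226 210 227 209] [-72.  34. -34.  28.]
208 [226 210 232 209] [-70.  32.  27.  25.]
214 [226 209 210 229] [ 44. -34. -33. -29.]
218 [210 209 227 226] [-35. -33. -29.  29.]
222 [210 209 226 233] [-35. -30.  25.  24.]
xyz [0.5364 0.0006 0.0101] a [0.0254 0.0123 0.8394] t 11.85 pos [ 0.6437 -0.1273  0.1775] q6 -0.71
```

Run:
```python
from h import *
t=np.load('top.npy',allow_pickle=True).item()
A=onz(t,196,226.5,.103);B=onz(t,222,226.5,.103);print('yaw',np.degrees(np.arctan2(-(A-B)[0],(A-B)[1])))
for v in(209.7,227): print(onz(t,170,v,.102))
plan([.5216,.147,.175],1)
```

```text
yaw 1.5225278210832371
[0.54857707 0.17473394 0.102     ]
[0.50042454 0.17237077 0.102     ]
xyz [ 5.996e-01  3.330e-02 -1.000e-04] a [0.0255 0.0121 0.8728] t 11.85 pos [ 0.6437 -0.1273  0.1775] q6 -0.71
```

Call:
{"fn": "step_arm", "kwargs": {
  "series": [
    {"x":0.06,"y":0.003,"z":0.0,"ax":0.025,"ay":0.012,"az":0.1,"grip":1.0},
    {"x":0.14,"y":0.007,"z":0.0,"ax":0.025,"ay":0.012,"az":0.25,"grip":1.0},
    {"x":0.23,"y":0.012,"z":0.0,"ax":0.025,"ay":0.012,"az":0.4,"grip":1.0},
    {"x":0.32,"y":0.016,"z":0.0,"ax":0.025,"ay":0.012,"az":0.55,"grip":1.0},
    {"x":0.41,"y":0.021,"z":0.0,"ax":0.025,"ay":0.012,"az":0.7,"grip":1.0},
    {"x":0.5,"y":0.027,"z":0.0,"ax":0.025,"ay":0.012,"az":0.8,"grip":1.0},
    {"x":0.57,"y":0.031,"z":0.0,"ax":0.025,"ay":0.012,"az":0.855,"grip":1.0},
    {"x":0.597,"y":0.033,"z":0.0,"ax":0.025,"ay":0.012,"az":0.855,"grip":1.0},
    {"x":0.597,"y":0.033,"z":0.0,"ax":0.025,"ay":0.012,"az":0.855,"grip":1.0},
    {"x":0.597,"y":0.033,"z":0.0,"ax":0.025,"ay":0.012,"az":0.855,"grip":1.0}
  ]
}}

```text
time: 12.85
tool_pos: [0.5182, 0.1459, 0.1692]
tcp_rot: [-2.184, -2.246, 0.011]
wrist_force: [1.2, -0.9, -1.9]
width: 0.644
grip_force: 105.6
```

Run:
```python
from h import *
w=cam('wrist');s=cam('scene');np.save('w8.npy',w,allow_pickle=True);np.save('s8.npy',s,allow_pickle=True)
im=np.zeros((600,800,3),np.uint8)
im[:300,400:]=cv2.resize(w['img'],(400,300))
im[:300,:400]=cv2.resize(s['img'][90:225,230:410],(400,300),interpolation=cv2.INTER_CUBIC)
im[300:,100:700]=cv2.resize(w['img'][120:270,106:406],(600,300),interpolation=cv2.INTER_CUBIC)
cv2.imwrite('pics/c8.png',im[:,:,::-1])
plan([.5245,.147,.175],1.5)
st=bot.read_state();print(st['wrist_force'],st['width'])
```

```text
xyz [ 0.0031  0.0115 -0.0111] a [-0.0205 -0.0037 -0.0007] t 12.95 pos [0.5187 0.1453 0.1695] q6 0.2
[ 0.0406149  -0.44998453 -2.02889307] 0.6459551133205038
```

View pics/c8.png

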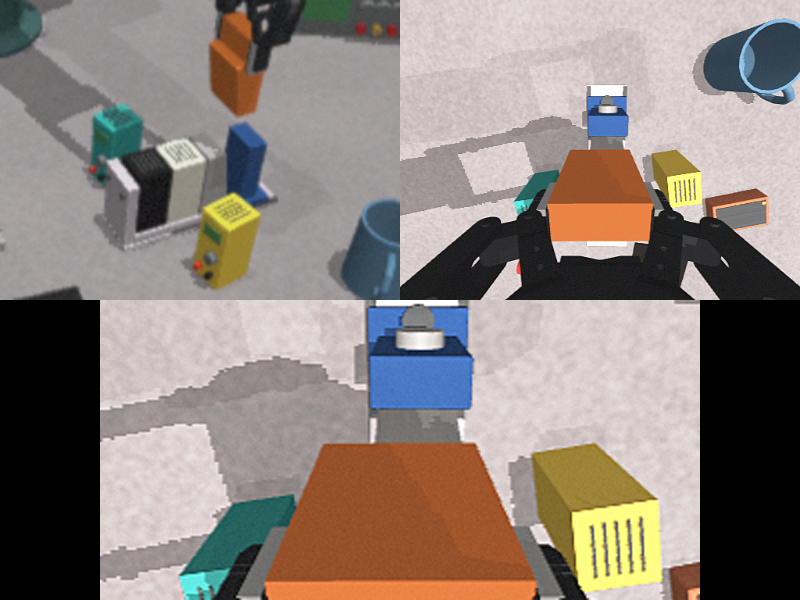

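The stop's face top edge is at crop y≈408 (x 370–472). The wedge's flat face spans from its top edge at y≈580 (x 266–536) to its foot at y≈443 (x 323–475). It hangs upright, short of the stop, and I'll compute both edges with sub-pixel profiles.

Run:
```python
from h import *
w=np.load('w8.npy',allow_pickle=True).item(); I=w['img'].astype(float)
def edge(a,lo,hi,smooth=1):
    g=np.abs(np.diff(a[lo:hi+1],axis=0)).sum(-1); k=np.argmax(g); sl=g[max(0,k-1):k+2]; return lo+.5+max(0,k-1)+(sl*np.arange(len(sl))).sum()/sl.sum()
def hedge(us,lo,hi): 
    p=np.array([(u,edge(I[:,u],lo,hi)) for u in us]); b=np.polyfit(p[:,0],p[:,1],1); return b
def vedge(v,lo,hi): return edge(I[v],lo,hi)
st=bot.read_state(); foot=st['tool_pos'][2]-.0189
res={}
for n,us,lo,hi,z in(('stop',range(245,290,3),167,182,.102),('foot',range(222,290,4),185,199,foot),('top',range(195,320,8),252,268,foot+.095)):
    b=hedge(us,lo,hi); 
    vv=int(np.polyval(b,256)); vr=vv-4 if n!='foot' else vv+5
    if n=='stop': L,R=vedge(vr,230,250),vedge(vr,283,300)
    elif n=='foot': L,R=vedge(vr,200,232),vedge(vr,280,310)
    else: L,R=vedge(vr,180,200),vedge(vr,312,335)
    z_=z
    P=onz(w,L,np.polyval(b,L),z);Q=onz(w,R,np.polyval(b,R),z)
    print(n,b.round(3),round(L,1),round(R,1),'mid',((P+Q)/2).round(4),'width',np.linalg.norm(P-Q).round(4),'yaw',np.degrees(np.arctan2((Q-P)[1],(Q-P)[0])).round(2))
print(st['tool_pos'],Ro.from_rotvec(st['tcp_rot']).as_matrix().round(4))
```

```text
stop [9.60000e-02 1.48962e+02] 239.9 291.5 mid [0.5264 0.1619 0.102 ] width 0.0469 yaw -3.88
foot [-1.30000e-02  1.94182e+02] 215.6 295.3 mid [0.5177 0.1609 0.1506] width 0.0589 yaw 2.56
top [-5.00000e-03  2.61384e+02] 189.6 331.8 mid [0.521  0.1601 0.2456] width 0.0588 yaw 2.34
[0.51871112 0.14530574 0.16951293] [[-0.0258  0.9996 -0.0108]
 [ 0.9997  0.0258  0.0016]
 [ 0.0019 -0.0107 -0.9999]]
```

Run:
```python
from h import *
w=np.load('w8.npy',allow_pickle=True).item(); I=w['img'].astype(float)
B=I[:,:,2]
vs=[]
for u in range(244,290,4):
    c=B[165:185,u]; hi=np.median(B[160:172,u]); lo=np.median(B[178:186,u]); th=(hi+lo)/2
    k=np.where((c[:-1]>th)&(c[1:]<=th))[0]; vs.append((u,165.+k[-1]+(c[k[-1]]-th)/(c[k[-1]]-c[k[-1]+1]) if len(k) else np.nan))
vs=np.array(vs); print(vs.round(2).tolist())
m=~np.isnan(vs[:,1]); b=np.polyfit(vs[m,0],vs[m,1],1); print(b)
P=onz(w,241,np.polyval(b,241),.102);Q=onz(w,292,np.polyval(b,292),.102); print('stop',(P+Q)/2,np.degrees(np.arctan2((Q-P)[1],(Q-P)[0])))
f=.1506
P=onz(w,217.5,191.4,f);Q=onz(w,293.5,190.4,f);print('foot',(P+Q)/2)
P=onz(w,189,260.4,f+.095);Q=onz(w,324,259.8,f+.095);print('top',(P+Q)/2)
```

```text
[[244.0, 173.44], [248.0, 173.49], [252.0, 173.57], [256.0, 173.56], [260.0, 173.59], [264.0, 173.65], [268.0, 173.55], [272.0, 173.62], [276.0, 173.67], [280.0, 173.69], [284.0, 180.02], [288.0, 173.04]]
[4.87147352e-02 1.61116776e+02]
stop [0.52707355 0.16226541 0.102     ] -1.1003244533126784
foot [0.51770289 0.16090434 0.1506    ]
top [0.51929903 0.15997285 0.2456    ]
```

```bash
python3 -c "
from h import *
plan([.526,.144,.165],0.9)"
```

```text
xyz [-0.003   0.0146  0.0089] a [-0.0205 -0.0036  0.0193] t 12.95 pos [0.5187 0.1453 0.1695] q6 0.2
```

Call:
{"fn": "step_arm", "kwargs": {
  "series": [
    {"x":-0.003,"y":0.0146,"z":0.0,"ax":-0.02,"ay":-0.004,"az":0.019,"grip":1.0},
    {"x":-0.003,"y":0.0146,"z":0.009,"ax":-0.02,"ay":-0.004,"az":0.019,"grip":1.0},
    {"x":-0.003,"y":0.0146,"z":0.03,"ax":-0.02,"ay":-0.004,"az":0.019,"grip":1.0},
    {"x":-0.003,"y":0.0146,"z":0.06,"ax":-0.02,"ay":-0.004,"az":0.019,"grip":1.0},
    {"x":-0.003,"y":0.0146,"z":0.08,"ax":-0.02,"ay":-0.004,"az":0.019,"grip":1.0},
    {"x":-0.003,"y":0.0146,"z":0.08,"ax":-0.02,"ay":-0.004,"az":0.019,"grip":1.0},
    {"x":-0.003,"y":0.0146,"z":0.08,"ax":-0.02,"ay":-0.004,"az":0.019,"grip":1.0}
  ]
}}

```text
time: 13.65
tool_pos: [0.5246, 0.1452, 0.1289]
tcp_rot: [-2.202, -2.239, 0.002]
wrist_force: [0.2, 0.6, -1.7]
width: 0.65
grip_force: 105.7
```

Run:
```python
from h import *
w=cam('wrist');s=cam('scene');np.save('w9.npy',w,allow_pickle=True)
im=np.zeros((300,800,3),np.uint8)
im[:,:400]=cv2.resize(s['img'][110:215,270:410],(400,300),interpolation=cv2.INTER_CUBIC)
im[:,400:]=cv2.resize(w['img'][130:280,156:356],(400,300),interpolation=cv2.INTER_CUBIC)
cv2.imwrite('pics/c9.png',im[:,:,::-1])
plan([.526,.144,.099],0.9)
st=bot.read_state();print(st['wrist_force'],st['width'])
```

```text
xyz [-0.0031  0.0008  0.0623] a [ 0.0014 -0.0012  0.0024] t 13.75 pos [0.5256 0.1455 0.1301] q6 0.21
[ 0.0436078   0.36798312 -0.49829936] 0.6440960709200634
```

View pics/c9.png

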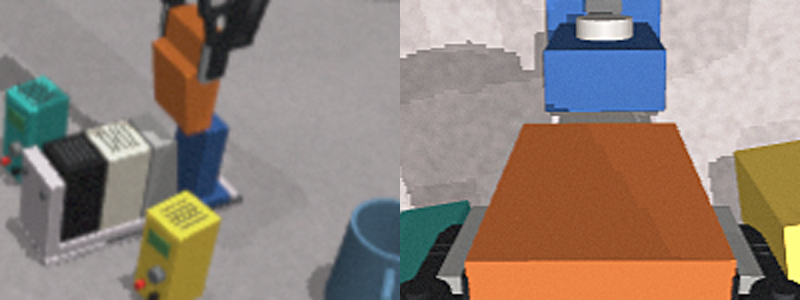

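Foot at z≈0.111. In the right crop the stop edge is at y≈111 (x 545–665) and the wedge's foot edge at y≈124 (x 522–676). Next is the clearance.

Run:
```python
from h import *
w=np.load('w9.npy',allow_pickle=True).item()
q=lambda x,y,z: onz(w,156+(x-400)/2,130+y/2,z)
f=.1301-.0189
for n,a,b,z in(('stop',(545,110.5),(665,110.5),.102),('foot',(522,124),(676,124),f),('top',(468,261),(733,261),f+.095)):
    P,Q=q(*a,z),q(*b,z);print(n,((P+Q)/2).round(4),np.linalg.norm(P-Q).round(4))
```

```text
stop [0.5267 0.1623 0.102 ] 0.0459
foot [0.5245 0.1597 0.1112] 0.0567
top [0.5251 0.1598 0.2062] 0.0544
```

Call:
{"fn": "step_arm", "kwargs": {
  "series": [
    {"x":0.0,"y":0.003,"z":0.02,"ax":0.0,"ay":0.0,"az":0.0,"grip":1.0},
    {"x":0.0,"y":0.003,"z":0.04,"ax":0.0,"ay":0.0,"az":0.0,"grip":1.0},
    {"x":0.0,"y":0.003,"z":0.06,"ax":0.0,"ay":0.0,"az":0.0,"grip":1.0},
    {"x":0.0,"y":0.003,"z":0.06,"ax":0.0,"ay":0.0,"az":0.0,"grip":1.0},
    {"x":0.0,"y":0.003,"z":0.06,"ax":0.0,"ay":0.0,"az":0.0,"grip":1.0}
  ]
}}

```text
time: 14.25
tool_pos: [0.5261, 0.1453, 0.0989]
tcp_rot: [-2.202, -2.239, 0.002]
wrist_force: [0.8, -0.6, -1.3]
width: 0.638
grip_force: 105.7
```

Call:
{"fn": "step_arm", "kwargs": {
  "series": [
    {"x":0.003,"y":0.0,"z":0.0,"ax":0.0,"ay":0.0,"az":0.0,"grip":1.0},
    {"x":0.003,"y":0.0,"z":0.0,"ax":0.0,"ay":0.0,"az":0.0,"grip":1.0},
    {"x":0.003,"y":0.0,"z":0.0,"ax":0.0,"ay":0.0,"az":0.0,"grip":1.0}
  ]
}}

```text
time: 14.55
tool_pos: [0.527, 0.1469, 0.1002]
tcp_rot: [2.202, 2.24, 0.002]
wrist_force: [-0.3, -0.6, -0.8]
width: 0.643
grip_force: 105.6
```

Call:
{"fn": "step_arm", "kwargs": {
  "series": [
    {"x":0.001,"y":0.0,"z":0.0,"ax":0.0,"ay":0.0,"az":0.0,"grip":1.0},
    {"x":0.001,"y":0.0,"z":0.0,"ax":0.0,"ay":0.0,"az":0.0,"grip":1.0}
  ]
}}

```text
time: 14.75
tool_pos: [0.527, 0.1471, 0.1002]
tcp_rot: [2.202, 2.24, 0.001]
wrist_force: [0.4, -2.4, -0.8]
width: 0.645
grip_force: 105.6
```

Call:
{"fn": "step_arm", "kwargs": {
  "series": [
    {"x":0.001,"y":0.0,"z":0.0,"ax":0.0,"ay":0.0,"az":0.0,"grip":1.0},
    {"x":0.001,"y":0.0,"z":0.0,"ax":0.0,"ay":0.0,"az":0.0,"grip":1.0}
  ]
}}

```text
time: 14.95
tool_pos: [0.5269, 0.1472, 0.1]
tcp_rot: [2.202, 2.24, -0.0]
wrist_force: [0.0, -4.1, 0.2]
width: 0.649
grip_force: 105.6
```

Call:
{"fn": "step_arm", "kwargs": {
  "series": [
    {"x":-0.001,"y":0.0,"z":0.02,"ax":0.0,"ay":0.0,"az":0.0,"grip":1.0},
    {"x":-0.001,"y":0.0,"z":0.04,"ax":0.0,"ay":0.0,"az":0.0,"grip":1.0},
    {"x":-0.001,"y":0.0,"z":0.06,"ax":0.0,"ay":0.0,"az":0.0,"grip":1.0},
    {"x":-0.001,"y":0.0,"z":0.06,"ax":0.0,"ay":0.0,"az":0.0,"grip":1.0}
  ]
}}

```text
time: 15.35
tool_pos: [0.5252, 0.1471, 0.0673]
tcp_rot: [-2.201, -2.238, 0.003]
wrist_force: [0.1, -2.3, -3.7]
width: 0.643
grip_force: 105.8
```

Call:
{"fn": "step_arm", "kwargs": {
  "series": [
    {"x":0.0,"y":0.0,"z":0.01,"ax":0.0,"ay":0.0,"az":0.0,"grip":1.0},
    {"x":0.0,"y":0.0,"z":0.02,"ax":0.0,"ay":0.0,"az":0.0,"grip":1.0},
    {"x":0.0,"y":0.0,"z":0.02,"ax":0.0,"ay":0.0,"az":0.0,"grip":1.0}
  ]
}}

```text
time: 15.65
tool_pos: [0.5271, 0.1473, 0.0594]
tcp_rot: [2.202, 2.24, 0.001]
wrist_force: [1.6, -3.9, -2.8]
width: 0.64
grip_force: 106.0
```

Call:
{"fn": "step_arm", "kwargs": {
  "series": [
    {"x":0.0,"y":0.0,"z":0.006,"ax":0.0,"ay":0.0,"az":0.0,"grip":1.0},
    {"x":0.0,"y":0.0,"z":0.012,"ax":0.0,"ay":0.0,"az":0.0,"grip":1.0},
    {"x":0.0,"y":0.0,"z":0.016,"ax":0.0,"ay":0.0,"az":0.0,"grip":1.0},
    {"x":0.0,"y":0.0,"z":0.016,"ax":0.0,"ay":0.0,"az":0.0,"grip":1.0}
  ]
}}

```text
time: 16.05
tool_pos: [0.5281, 0.1473, 0.0532]
tcp_rot: [2.201, 2.24, 0.003]
wrist_force: [-0.9, -4.9, 6.0]
width: 0.642
grip_force: 106.7
```

Call:
{"fn": "step_arm", "kwargs": {
  "series": [
    {"x":0.0,"y":0.0,"z":0.006,"ax":0.0,"ay":0.0,"az":0.0,"grip":1.0},
    {"x":0.0,"y":0.0,"z":0.01,"ax":0.0,"ay":0.0,"az":0.0,"grip":1.0},
    {"x":0.0,"y":0.0,"z":0.01,"ax":0.0,"ay":0.0,"az":0.0,"grip":1.0}
  ]
}}

```text
time: 16.35
tool_pos: [0.5289, 0.1474, 0.049]
tcp_rot: [2.2, 2.239, 0.005]
wrist_force: [0.4, -6.1, 8.9]
width: 0.64
grip_force: 106.8
```

Call:
{"fn": "step_arm", "kwargs": {
  "series": [
    {"x":0.0,"y":0.0,"z":0.004,"ax":0.0,"ay":0.0,"az":0.0,"grip":1.0},
    {"x":0.0,"y":0.0,"z":0.008,"ax":0.0,"ay":0.0,"az":0.0,"grip":1.0},
    {"x":0.0,"y":0.0,"z":0.008,"ax":0.0,"ay":0.0,"az":0.0,"grip":1.0}
  ]
}}

```text
time: 16.65
tool_pos: [0.5293, 0.1474, 0.0453]
tcp_rot: [2.199, 2.239, 0.006]
wrist_force: [1.1, -6.0, 10.1]
width: 0.644
grip_force: 106.9
```

Call:
{"fn": "step_arm", "kwargs": {
  "series": [
    {"x":0.0,"y":0.0,"z":0.004,"ax":0.0,"ay":0.0,"az":0.0,"grip":1.0},
    {"x":0.0,"y":0.0,"z":0.008,"ax":0.0,"ay":0.0,"az":0.0,"grip":1.0},
    {"x":0.0,"y":0.0,"z":0.008,"ax":0.0,"ay":0.0,"az":0.0,"grip":1.0}
  ]
}}

```text
time: 16.95
tool_pos: [0.5296, 0.1475, 0.0417]
tcp_rot: [2.199, 2.239, 0.007]
wrist_force: [-0.4, -5.7, 10.8]
width: 0.64
grip_force: 107.3
```

Run:
```python
from h import *
plan([.526,.147,.03],1.1)
```

```text
xyz [-0.0008 -0.0074  0.0234] a [ 0.0108 -0.0009 -0.0025] t 16.95 pos [0.5296 0.1475 0.0417] q6 0.21
```

Call:
{"fn": "step_arm", "kwargs": {
  "series": [
    {"x":0.0,"y":0.0,"z":0.004,"ax":0.0,"ay":0.0,"az":0.0,"grip":1.0},
    {"x":0.0,"y":0.0,"z":0.006,"ax":0.0,"ay":0.0,"az":0.0,"grip":1.0},
    {"x":0.0,"y":0.0,"z":0.006,"ax":0.0,"ay":0.0,"az":0.0,"grip":1.0}
  ]
}}

```text
time: 17.25
tool_pos: [0.5299, 0.1475, 0.0412]
tcp_rot: [2.198, 2.239, 0.007]
wrist_force: [-4.3, -6.7, 27.2]
width: 0.643
grip_force: 108.8
```

Call:
{"fn": "step_arm", "kwargs": {
  "series": [
    {"x":0.0,"y":0.0,"z":0.004,"ax":0.0,"ay":0.0,"az":0.0,"grip":1.0},
    {"x":0.0,"y":0.0,"z":0.004,"ax":0.0,"ay":0.0,"az":0.0,"grip":1.0},
    {"x":0.0,"y":0.0,"z":0.004,"ax":0.0,"ay":0.0,"az":0.0,"grip":1.0}
  ]
}}

```text
time: 17.55
tool_pos: [0.5301, 0.1476, 0.0407]
tcp_rot: [2.198, 2.239, 0.007]
wrist_force: [-8.3, -8.2, 35.9]
width: 0.648
grip_force: 109.5
```

Call:
{"fn": "step_arm", "kwargs": {
  "series": [
    {"x":0.0,"y":0.0,"z":0.004,"ax":0.0,"ay":0.0,"az":0.0,"grip":1.0},
    {"x":0.0,"y":0.0,"z":0.004,"ax":0.0,"ay":0.0,"az":0.0,"grip":1.0},
    {"x":0.0,"y":0.0,"z":0.004,"ax":0.0,"ay":0.0,"az":0.0,"grip":1.0}
  ]
}}

```text
time: 17.85
tool_pos: [0.5302, 0.1477, 0.0404]
tcp_rot: [2.198, 2.24, 0.007]
wrist_force: [-13.0, -8.4, 46.3]
width: 0.644
grip_force: 110.6
```

Resistance climbed steeply, so the row is tight (a little past the 25 N asked). I'll ease off to a light push before opening.

Call:
{"fn": "step_arm", "kwargs": {
  "series": [
    {"x":0.0,"y":0.0,"z":-0.006,"ax":0.0,"ay":0.0,"az":0.0,"grip":1.0},
    {"x":0.0,"y":0.0,"z":-0.012,"ax":0.0,"ay":0.0,"az":0.0,"grip":1.0},
    {"x":0.0,"y":0.0,"z":-0.012,"ax":0.0,"ay":0.0,"az":0.0,"grip":1.0}
  ]
}}

```text
time: 18.15
tool_pos: [0.53, 0.1476, 0.0405]
tcp_rot: [2.197, 2.239, 0.008]
wrist_force: [2.4, -5.1, 9.2]
width: 0.646
grip_force: 108.8
```

Run:
```python
from h import *
w=cam('wrist');s=cam('scene');t=cam('top')
im=np.zeros((600,800,3),np.uint8)
im[:300,:400]=cv2.resize(s['img'][110:215,270:410],(400,300),interpolation=cv2.INTER_CUBIC)
im[:300,400:]=cv2.resize(w['img'][130:280,156:356],(400,300),interpolation=cv2.INTER_CUBIC)
im[300:,:400]=cv2.resize(t['img'][190:250,160:240],(400,300),interpolation=cv2.INTER_CUBIC)
cv2.imwrite('pics/c10.png',im[:,:,::-1])
```

```text
(no output)
```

View pics/c10.png

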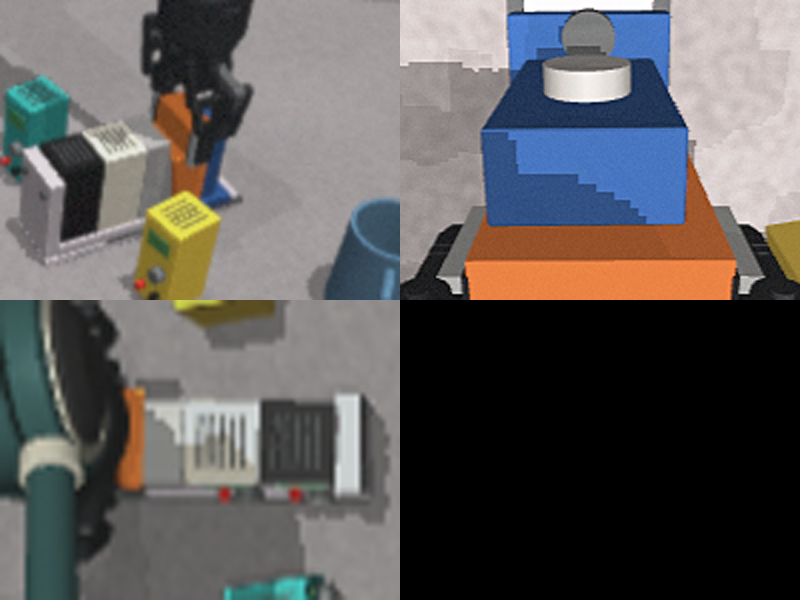

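The wedge sits in the gap (orange at about (180,150) in the scene crop), flat behind the stop face. In the top crop the white and black modules, the end block and the wall are closed up. I'll open and retreat straight up.

Call:
{"fn": "step_arm", "kwargs": {
  "series": [
    {"x":0.0,"y":0.0,"z":0.0,"ax":0.0,"ay":0.0,"az":0.0,"grip":-0.5},
    {"x":0.0,"y":0.0,"z":0.0,"ax":0.0,"ay":0.0,"az":0.0,"grip":-1.0},
    {"x":0.0,"y":0.0,"z":0.0,"ax":0.0,"ay":0.0,"az":0.0,"grip":-1.0},
    {"x":0.0,"y":0.0,"z":0.0,"ax":0.0,"ay":0.0,"az":0.0,"grip":-1.0},
    {"x":0.0,"y":0.0,"z":-0.02,"ax":0.0,"ay":0.0,"az":0.0,"grip":-1.0},
    {"x":0.0,"y":0.0,"z":-0.06,"ax":0.0,"ay":0.0,"az":0.0,"grip":-1.0},
    {"x":0.0,"y":0.0,"z":-0.14,"ax":0.0,"ay":0.0,"az":0.0,"grip":-1.0},
    {"x":0.0,"y":0.0,"z":-0.22,"ax":0.0,"ay":0.0,"az":0.0,"grip":-1.0},
    {"x":0.0,"y":0.0,"z":-0.26,"ax":0.0,"ay":0.0,"az":0.0,"grip":-1.0},
    {"x":0.0,"y":0.0,"z":-0.26,"ax":0.0,"ay":0.0,"az":0.0,"grip":-1.0}
  ]
}}

```text
time: 19.3
tool_pos: [0.5299, 0.1482, 0.1731]
tcp_rot: [2.2, 2.237, 0.013]
wrist_force: [-0.3, 0.1, 0.2]
width: 0.999
grip_force: 0.0
```

Run:
```python
from h import *
s=cam('scene');w=cam('wrist','w11.png')
hsv=cv2.cvtColor(w['img'],cv2.COLOR_RGB2HSV).astype(int); m=((hsv[...,0]>3)&(hsv[...,0]<22)&(hsv[...,1]>130)&(hsv[...,2]>90)).astype(np.uint8)
n,l,st,ce=cv2.connectedComponentsWithStats(m)
for i in range(1,n):
    if st[i,4]>100:
        x,y,ww,h,_=st[i]; print(st[i],[onz(w,u,v,.117).round(4)[:2] for u,v in((x,y),(x+ww,y),(x,y+h),(x+ww,y+h))])
r=bot.read_state();print(r['wrist_force'],r['width'],r['tool_pos'],r['time'])
```

```text
[ 225  160   65   48 2095] [array([0.5025, 0.179 ]), array([0.5572, 0.1799]), array([0.5018, 0.136 ]), array([0.5594, 0.1369])]
[ 382  239   79   54 1293] [array([0.6457, 0.1078]), array([0.7187, 0.1089]), array([0.6545, 0.0494]), array([0.7324, 0.0505])]
[-0.16132685 -0.33921577 -0.46108454] 1.0007732209348583 [0.52677052 0.14745685 0.16827172] 19.4
```

```bash
python3 -c "
from h import *
print(bot.finish_job())"
```

```text
the job is handed in; nothing more can be done
None
```

The wedge went from the holder to the pad, was regripped by its narrow edges and driven into the gap; the row looked closed up and it held when I let go, so I handed the job in at 19.4 s. The press peaked at about 46 N, over the 15–25 N you asked for, and the first grasp closed on air because the real fingertips sit about 36 mm behind the reported TCP.

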